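Set the tray dryer's three-switch bank

ROBOT

A 6-joint arm with a two-finger parallel gripper is mounted at the origin on the work surface. World frame = base frame: x ahead of the robot, y to its left, z up, the work surface at z = 0. Lengths are in m, angles in rad, forces in N, time in s.
With the tool pointing down it reaches from about 0.25 to 0.725 m from the base axis. Payload 4 kg.
Tool frame: the origin (TCP) lies midway between the tips of the shut fingers; the grasp point (between the pads) lies 19 mm behind it (bot.grip_point_offset is the distance from the TCP to the grasp point, in m); z points along the fingers, x is the direction in which the jaws open and shut, and the axes are right-handed (so a half turn about z gives the same grasp; the last joint's range is limited). The gripper opens to 85 mm and grips with 20 to 120 N. Pads are 22 mm wide; open, the fingers measure 114 mm over their backs; the gripper's body (76 mm by 85 mm) begins 54 mm behind the grasp point. The pads swing forward as they close: fully open they stand 13 mm farther back than shut.
Start: joints at [1.208, 0.241, 0.005, 1.335, 0, 1.571], TCP at [0.177, 0.467, 0.231] pointing down, gripper open.
Joint ranges: [-2.72, 2.72], [-1.05, 1.87], [-1.09, 1.28], [-1.99, 2.15], [-1.42, 1.44], [-3.14, 3.14]. Speed limits (rad/s): [2.79, 2.79, 3.14, 3.14, 3.14, 3.14].

INTERFACE

Orientations are given as a unit quaternion [x, y, z, w].
In Python, from bench import observe, camera, calibration, job, bot gives the robot as it stands. The module is installed in compiled form; this text tells all that it offers.
- The arm moves only by the tool send_rows, never from a script. Its arguments are lists of equal length, an entry for each row: "fingers": the closure, from 0 (fully open) to 1 (shut); "translation": the shift along the tool's x, y, z as a fraction of full scale, a list of three; "twist": the turn, a rotation vector about the tool's x, y, z as a fraction of full scale, a list of three. A call has 1 to 5 rows; each row is the pose to reach, as a shift and turn from the pose commanded when the call began, along the tool's axes at that moment; what a row does not reach only later rows make up. Full scale, the value 1, is 0.15 m for a shift and 45 degrees for a turn. A row lasts 1/12 s, in which the tool goes at most 41.7 mm and 7.16 degrees, less where a joint would pass 70% of its speed; a pose out of reach is approached as far as the arm can. A call with a number of a shift or a turn outside -1 to 1 is refused whole. A call with a gripper value outside its range is refused whole. The fingers move at their own pace and stop on an object; "newtons" is the grip in N (left out, the last holds). Time passes only in rows, so rows that repeat a pose let the fingers close. It gives the time, the measured TCP pose, the force and the opening at its end, in the units of the state.
- observe(): the state, without advancing time (a new reading comes with each control period).
- camera(name): name is "side" or "top" or "wrist"; returns the picture (400x640x3 uint8, red, green, blue); there is no depth.
- calibration(name): a dict with "vfov" (degrees; the focal length in pixels is half the picture's height over the tangent of half this angle, whatever the lens; pixels are square), "cx", "cy" (the principal point, pixels), "R" (3x3) and "t" (3): a world point X has camera coordinates R X + t. Camera axes: x right, y down, z forward; pixel columns grow to the right and rows downward; lengths in m; the calibration is good to about 2 mm. A picture is of the moment at which its call begins: read the wrist's pose just before it. calibration takes no time and is no camera call; for the wrist camera it gives the pose at the moment of the call.
- job.close_job(): hands the job in, once; it reports no verdict.
The state is a dict: "t": time; "joints": joint angles; "qvel": joint speeds; "tau": joint torques, N m; "eef_pos": TCP position; "tcp_rot": TCP orientation; "ft_force": force on the tool from outside, world axes, zero at the start; "wrist_torque": the same for the moment, N m; "finger_gap": finger opening in m.
Only numpy, scipy, OpenCV 4.12 (cv2) and the standard library are available. Lean on these libraries where they do the work, as an engineer would, in place of code of your own. Each camera call takes 0.05 s, during which the arm holds its last target.

TASK

Set the three small toggle switches on the grey switch bank so that the dryer's two outer heating zones are on and the middle one is off: left and right levers leaning fully away from the robot (on), middle lever leaning fully towards the robot (off). Any switch that already stands right can stay as it is.

Things in the scene. Friction and masses are not known exactly. Their poses are not given: they have to be found in the camera images.
- switch_bank: Grey steel box, aluminium top, 140 (x) x 200 (y) x 50 mm high, fixed; the only row of levers on the table. Origin: centre of underside. x points away from the robot (within 0.4 rad), y left, z up. Lever pivots at x 0, z 50 mm, y +45 (left), 0, -45 mm (right). Black levers 36 mm long, 8 mm thick, top 14 mm 11 mm thick. Black dot on the plate: off side (near robot); bar: on side.
- switch_left (a joint): Left lever as seen from the robot (bank's +y). 0 rad = off, leaning 0.5 rad to the robot (bank's -x), tip 17 mm off the pivot and 32 mm above the plate; 1.0 = on, leaning 0.5 rad away (+x); 0.5 = upright. Turns about the bank's y. Pushed past upright (well under 1 N at the tip) it falls over by its own weight to the end stop and stays. May start either way.
- switch_middle (a joint): Middle lever, same make and same values: 0 = off (towards the robot), 1.0 = on (away). Starts on.
- switch_right (a joint): Right lever (the bank's -y side, right as seen from the robot), same make and same values: 0 = off (towards the robot), 1.0 = on (away). May start either way.
Things that resemble listed ones, but are neither listed nor needed, are in the scene too. Leave any green or pink look-alike of the switch_bank alone.

How it is judged:
At the end, for the whole second after the job is handed in: Left and right levers lean away from the robot (joint above 0.8 of 1.0 rad) and the middle lever leans towards the robot (joint below 0.2 rad), whatever their starts, and all three stay so (value of joint each of switch_left, switch_right above 0.8 rad and value of joint switch_middle below 0.2 rad); the robot touches nothing.
It also fails if it takes over 48 s, if anything falls off the work surface, if the arm or the gripper's body presses on something with over 40 N, if the wrist force passes 120 N, or if a joint passes its speed limit or range.

## Working session

There is one attempt and no reset: what is moved stays moved. The work goes in short steps, Python scripts to look and compute and a tool call to move; the robot and the scene stay as the last step left them, time stands still between calls to the robot, and variables do not carry over. Pictures are saved under pics/ and viewed, and the job is handed in when it is done.

Besides the shell and the picture viewer there is one more tool, called after "Call:" by a JSON object that holds its "api" and its "payload", one argument or row to a line. send_rows: Moves the arm, as the interface text tells. Shift numbers are shares of 0.15 m and turn numbers shares of 45 degrees, none past 1 either way. Its arguments: {"type":"object","properties":{"fingers":{"type":"array","items":{"type":"number"}},"translation":{"type":"array","items":{"type":"array","items":{"type":"number"}}},"twist":{"type":"array","items":{"type":"array","items":{"type":"number"}}},"newtons":{"type":"number"}},"required":["fingers","translation","twist"]}

```bash
mkdir -p pics; python3 - <<'E'
from bench import observe,camera,calibration
import cv2
s=observe();print(s['t'],s['eef_pos'],s['tcp_rot'],s['finger_gap'])
for n in('top','side'):
    cv2.imwrite(f'pics/{n}0.png',camera(n)[:,:,::-1]); c=calibration(n);print(n,c)
E
```

```text
0.0 [0.17720977 0.4668848  0.23040846] [ 8.23053542e-01  5.67962839e-01 -8.54928793e-04  5.90876222e-04] 0.08527824901903738
top {'vfov': 55.10878234873666, 'cx': 324.08595820842385, 'cy': 190.93895268819068, 'R': array([[ 0.19883472, -0.98002647,  0.00358848],
       [-0.95826713, -0.19518483, -0.20887075],
       [ 0.20539927,  0.03809204, -0.97793667]]), 't': array([-0.13070379,  0.50954616,  0.72822423])}
side {'vfov': 44.00892751043235, 'cx': 323.3542467915512, 'cy': 199.57824204166852, 'R': array([[ 0.72813696, -0.68525042,  0.01576185],
       [-0.50338994, -0.55021897, -0.66622643],
       [ 0.46520441,  0.47716973, -0.74558293]]), 't': array([-0.39794971,  0.26593461,  0.76619922])}
```

View pics/top0.png

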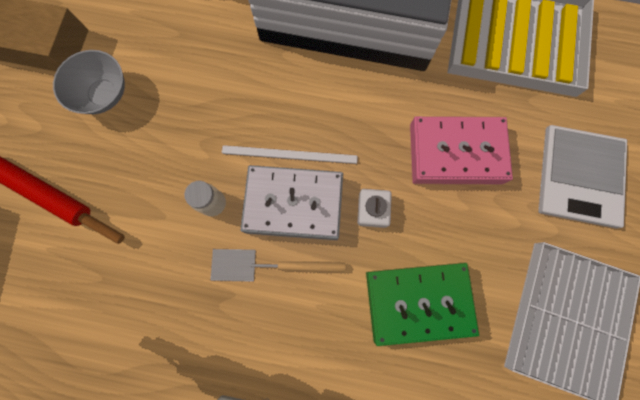

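View pics/side0.png

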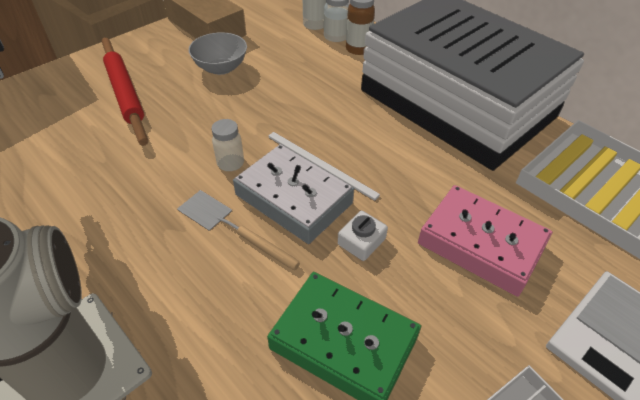

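```bash
cat >h.py <<'E'
import numpy as np
from bench import calibration
def ray(n,u,v,z,c=None):
    c=c or calibration(n); f=200/np.tan(np.radians(c['vfov']/2))
    R=np.array(c['R']);t=np.array(c['t']);C=-R.T@t
    d=R.T@np.array([(u-c['cx'])/f,(v-c['cy'])/f,1]); return C+d*(z-C[2])/d[2]
def proj(n,X):
    c=calibration(n); f=200/np.tan(np.radians(c['vfov']/2))
    p=c['R']@np.array(X)+c['t']; return f*p[0]/p[2]+c['cx'],f*p[1]/p[2]+c['cy']
E
python3 - <<'E'
import cv2
a=cv2.imread('pics/top0.png')[155:245,230:350];cv2.imwrite('pics/tz.png',cv2.resize(a,None,fx=6,fy=6,interpolation=2))
a=cv2.imread('pics/side0.png')[140:240,230:360];cv2.imwrite('pics/sz.png',cv2.resize(a,None,fx=6,fy=6,interpolation=2))
E
```

```text
(no output)
```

View pics/tz.png

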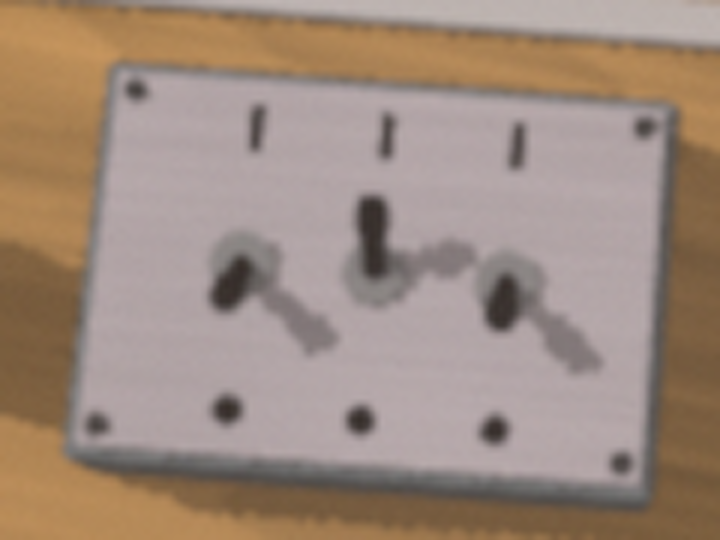

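View pics/sz.png

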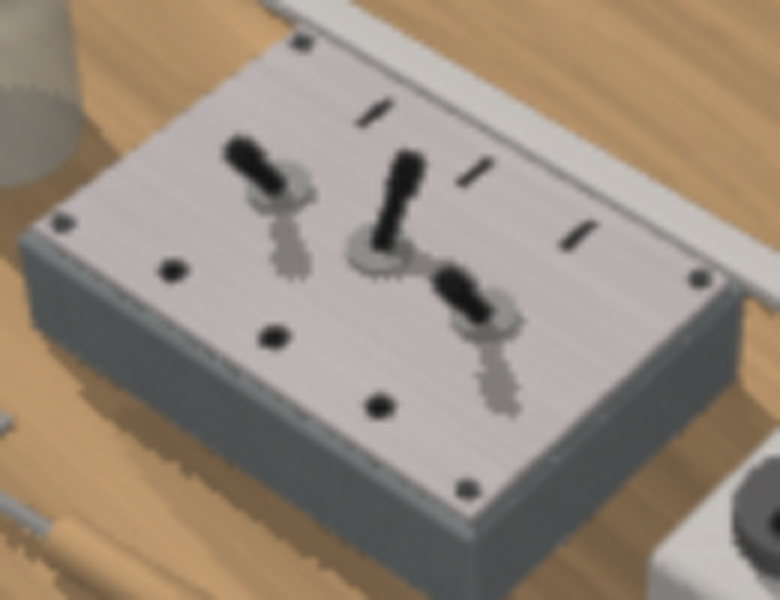

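Zoomed: left and right levers lean to the robot (off), middle leans away (on), so all three need flipping. Plate corners in the zoomed top view: (112,65), (675,105), (645,495), (70,450).

```bash
python3 - <<'E'
from h import *
from bench import observe
P={'screwTL':(135,90),'TR':(645,127),'BL':(95,424),'BR':(620,462),'pivL':(245,262),'pivM':(378,272),'pivR':(510,283),'dotL':(227,409),'dotM':(360,420),'dotR':(494,431),'barL':(258,128),'barR':(517,146)}
Q={k:ray('top',230+(x-2.5)/6,155+(y-2.5)/6,.05) for k,(x,y) in P.items()}
S={'screwTL':(302,42),'TR':(700,278),'BL':(63,223),'BR':(467,489),'dotL':(172,270),'dotM':(273,337),'dotR':(379,406)}
QS={k:ray('side',230+(x-2.5)/6,140+(y-2.5)/6,.05) for k,(x,y) in S.items()}
for k in Q:print(k,Q[k][:2].round(4),QS[k][:2].round(4) if k in QS else '')
ctrs=[]
for q in(Q,QS):
    c=(q['screwTL']+q['TR']+q['BL']+q['BR'])/4
    y=q['screwTL']+q['BL']-q['TR']-q['BR'];x=q['screwTL']-q['BL']+q['TR']-q['BR']
    print(c,np.arctan2(-y[0],y[1]),np.arctan2(x[1],x[0]),np.linalg.norm(x)/2,np.linalg.norm(y)/2)
from scipy.spatial.transform import Rotation as Ro
print(Ro.from_quat(observe()['tcp_rot']).as_matrix().round(3))
E
```

```text
screwTL [0.5408 0.129 ] [0.542  0.1299]
TR [ 0.5631 -0.0464] [ 0.5646 -0.0451]
BL [0.4255 0.1146] [0.4266 0.1148]
BR [ 0.448  -0.0604] [ 0.449  -0.0598]
pivL [0.4894 0.0779] 
pivM [0.495  0.0329] 
pivR [ 0.5003 -0.0119] 
dotL [0.4392 0.0724] [0.4398 0.0737]
dotM [0.4445 0.0279] [0.4453 0.0288]
dotR [ 0.4498 -0.0169] [ 0.4511 -0.0162]
barL [0.5361 0.0843] 
barR [ 0.5477 -0.0045] 
[0.49434878 0.03421241 0.05      ] 0.12732445701129452 0.12238895101968833 0.11606608846194047 0.17660340706858496
[0.49553959 0.03496638 0.05      ] 0.12807792963184844 0.127988020811625 0.11648239937888193 0.17627825514205375
[[ 0.355  0.935 -0.001]
 [ 0.935 -0.355 -0.002]
 [-0.002 -0.    -1.   ]]
```

Call:
{"api": "send_rows", "payload": {
  "fingers": [1,1,1,1,1],
  "translation": [
    [-0.2,0.2,0],
    [-0.4,0.4,0],
    [-0.5,0.6,0],
    [-0.6,0.8,0],
    [-0.6,0.9,0]
  ],
  "twist": [
    [0,0,-0.15],
    [0,0,-0.3],
    [0,0,-0.45],
    [0,0,-0.6],
    [0,0,-0.622]
  ]
}}

```text
t: 0.52
eef_pos: [0.2721, 0.3322, 0.2311]
tcp_rot: [0.66, 0.751, -0.001, 0.0]
ft_force: [-0.0, -0.7, -1.2]
finger_gap: 0.0255
```

```bash
cat >>h.py <<'E'
def st(goals=()):
    from bench import observe
    from scipy.spatial.transform import Rotation as Ro
    s=observe();R=Ro.from_quat(s['tcp_rot']).as_matrix();p=s['eef_pos']
    a=.126;ex=np.array([np.cos(a),np.sin(a)]);ey=np.array([-ex[1],ex[0]]);c=np.array([.495,.0345])
    d=p[:2]-c
    print('t',s['t'],'bank mm',(1000*np.array([d@ex,d@ey,p[2]])).round(1),'yaw err',np.degrees(np.arctan2(R[1,0],R[0,0])-a-np.pi/2).round(2),'tilt',R[:,2].round(3),'F',s['ft_force'].round(2),'gap',round(s['finger_gap'],4))
    for x,y,z in goals:
        w=np.array([*(c+x/1e3*ex+y/1e3*ey),z/1e3]); print((x,y,z),(R.T@(w-p)/.15).round(3))
E
python3 -c "
from h import *
st([(-44,45,120)])"
```

```text
t 0.5167 bank mm [-183.7  323.4  231.1] yaw err 0.13 tilt [-0.001 -0.002 -1.   ] F [-0.05 -0.68 -1.19] gap 0.0255
(-44, 45, 120) [-1.856  0.928  0.743]
```

Call:
{"api": "send_rows", "payload": {
  "fingers": [1,1,1,1,1],
  "translation": [
    [-0.25,0.12,0],
    [-0.5,0.24,0],
    [-0.7,0.36,0],
    [-0.9,0.45,0],
    [-0.95,0.5,0]
  ],
  "twist": [
    [0,0,0],
    [0,0,0],
    [0,0,0],
    [0,0,0],
    [0,0,0]
  ]
}}

```text
t: 0.93
eef_pos: [0.365, 0.1999, 0.231]
tcp_rot: [0.663, 0.749, -0.001, 0.001]
ft_force: [-0.4, -0.2, -0.5]
finger_gap: -0.0
```

Call:
{"api": "send_rows", "payload": {
  "fingers": [1,1,1,1,1],
  "translation": [
    [-0.22,0.1,0.1],
    [-0.44,0.2,0.2],
    [-0.66,0.3,0.35],
    [-0.8,0.4,0.5],
    [-0.8,0.4,0.6]
  ],
  "twist": [
    [0,0,0],
    [0,0,0],
    [0,0,0],
    [0,0,0],
    [0,0,0]
  ]
}}

```text
t: 1.35
eef_pos: [0.4405, 0.0889, 0.1393]
tcp_rot: [0.663, 0.748, -0.0, 0.001]
ft_force: [-0.1, 0.5, 0.1]
finger_gap: 0.0002
```

Call:
{"api": "send_rows", "payload": {
  "fingers": [1,1],
  "translation": [
    [0,0,0],
    [0,0,0]
  ],
  "twist": [
    [0,0,0],
    [0,0,0]
  ]
}}

```text
t: 1.52
eef_pos: [0.4375, 0.0918, 0.1404]
tcp_rot: [0.661, 0.75, -0.001, -0.001]
ft_force: [-0.2, -0.2, 0.5]
finger_gap: 0.0001
```

```bash
python3 -c "
from h import *
from bench import camera
import cv2
st([(-44,45,68)])
a=camera('side')[80:280,150:410,::-1]
cv2.imwrite('pics/s1.png',cv2.resize(a,None,fx=3,fy=3))"
```

```text
t 1.5167 bank mm [-49.9  64.1 140.4] yaw err -0.04 tilt [-0.003 -0.    -1.   ] F [-0.17 -0.16  0.51] gap 0.0001
(-44, 45, 68) [-0.127  0.041  0.483]
```

View pics/s1.png

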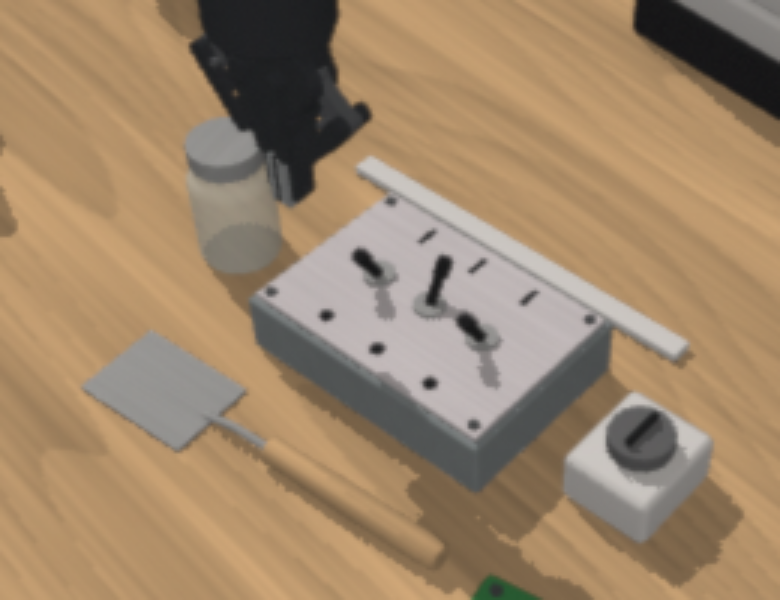

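```bash
python3 -c "
from h import *
a=.126;ex=np.array([np.cos(a),np.sin(a)]);ey=np.array([-ex[1],ex[0]]);c=np.array([.495,.0345])
from bench import observe
for z in(.05,.06,.07,.08,.09,.1):
    p=ray('side',150+222/3,80+140/3,z)[:2]-c; q=ray('top',202,194,z)[:2]-c
    print(z,[p@ex,p@ey],[q@ex,q@ey])
# knuckle: 3D in plane x_bank=-50 along tool x
C=ray('side',150+365/3,80+115/3,.19)[:2]-c; print([C@ex,C@ey])
for z in (.16,.18,.2,.22):
  C=ray('side',150+365/3,80+115/3,z)[:2]-c; print(z,[C@ex,C@ey])
"
```

```text
0.05 [np.float64(0.026650628516978175), np.float64(0.22562997606774018)] [np.float64(-0.0017673040994054705), np.float64(0.18422222378208092)]
0.06 [np.float64(0.01931103176520643), np.float64(0.21577947290561741)] [np.float64(-0.003573764925791734), np.float64(0.1808674129179958)]
0.07 [np.float64(0.011971435013434681), np.float64(0.20592896974349464)] [np.float64(-0.005380225752178036), np.float64(0.1775126020539108)]
0.08 [np.float64(0.004631838261663182), np.float64(0.19607846658137207)] [np.float64(-0.00718668657856423), np.float64(0.1741577911898258)]
0.09 [np.float64(-0.002707758490108565), np.float64(0.1862279634192493)] [np.float64(-0.008993147404950486), np.float64(0.17080298032574073)]
0.1 [np.float64(-0.010047355241880308), np.float64(0.17637746025712653)] [np.float64(-0.010799608231336735), np.float64(0.16744816946165572)]
[np.float64(-0.005099893333728334), np.float64(0.04025422943458456)]
0.16 [np.float64(0.02069094704750896), np.float64(0.06728398315110279)]
0.18 [np.float64(0.0034970534600174616), np.float64(0.049264147340090596)]
0.2 [np.float64(-0.013696840127474033), np.float64(0.0312443115290784)]
0.22 [np.float64(-0.03089073371496566), np.float64(0.01322447571806611)]
```

The picture shows the shut fingers with tip near (290,195), about 50 mm left of the left lever. The jar is about 100 mm clear of the pushing lane. Next I move over and down in front of the left lever.

Call:
{"api": "send_rows", "payload": {
  "fingers": [1,1,1,1,1],
  "translation": [
    [-0.12,0.04,0],
    [-0.12,0.04,0.2],
    [-0.12,0.04,0.4],
    [-0.12,0.04,0.48],
    [-0.12,0.04,0.48]
  ],
  "twist": [
    [0,0,0],
    [0,0,0],
    [0,0,0],
    [0,0,0],
    [0,0,0]
  ]
}}

```text
t: 1.98
eef_pos: [0.4448, 0.0755, 0.0679]
tcp_rot: [0.661, 0.751, -0.001, -0.001]
ft_force: [0.1, -0.1, 0.2]
finger_gap: 0.0001
```

```bash
python3 -c "
from h import *
from bench import camera
import cv2
st([(-10,45,68),(-8,45,68)])
a=camera('side')[80:280,150:410,::-1]
cv2.imwrite('pics/s2.png',cv2.resize(a,None,fx=3,fy=3))"
```

```text
t 1.9833 bank mm [-44.6  47.   67.9] yaw err 0.1 tilt [-0.004 -0.    -1.   ] F [ 0.1  -0.1   0.15] gap 0.0001
(-10, 45, 68) [-0.014  0.231 -0.001]
(-8, 45, 68) [-0.014  0.244 -0.001]
```

View pics/s2.png

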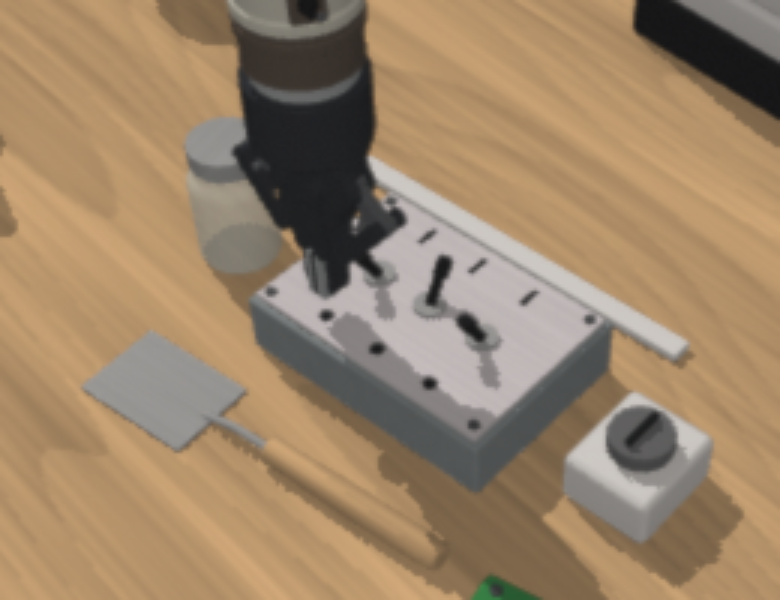

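The fingers (tip at about (325,285)) stand in front of the left lever (370,265), close to the plate. Pushing gently, then backing off and lifting.

Call:
{"api": "send_rows", "payload": {
  "fingers": [1,1,1,1,1],
  "translation": [
    [-0.01,0.06,0],
    [-0.01,0.12,0],
    [-0.01,0.18,0],
    [-0.01,0.24,0],
    [-0.01,0.24,0]
  ],
  "twist": [
    [0,0,0],
    [0,0,0],
    [0,0,0],
    [0,0,0],
    [0,0,0]
  ]
}}

```text
t: 2.45
eef_pos: [0.4837, 0.078, 0.07]
tcp_rot: [0.661, 0.75, -0.0, -0.0]
ft_force: [-2.3, 0.0, 4.0]
finger_gap: -0.0002
```

Call:
{"api": "send_rows", "payload": {
  "fingers": [1,1,1,1,1],
  "translation": [
    [0,0,0],
    [0,-0.1,0],
    [0,-0.22,0],
    [0,-0.22,-0.2],
    [0,-0.22,-0.35]
  ],
  "twist": [
    [0,0,0],
    [0,0,0],
    [0,0,0],
    [0,0,0],
    [0,0,0]
  ]
}}

```text
t: 2.87
eef_pos: [0.4478, 0.0733, 0.1215]
tcp_rot: [0.661, 0.75, -0.002, -0.001]
ft_force: [0.9, 0.5, 1.1]
finger_gap: 0.0002
```

```bash
python3 -c "
from h import *
from bench import camera
import cv2
st([(-44,-45,120),(-44,-45,68)])
a=camera('side')[80:280,150:410,::-1]
cv2.imwrite('pics/s3.png',cv2.resize(a,None,fx=3,fy=3))"
```

```text
t 2.8667 bank mm [-41.9  44.4 121.5] yaw err -0.02 tilt [-0.004 -0.001 -1.   ] F [0.89 0.51 1.07] gap 0.0002
(-44, -45, 120) [-0.596 -0.014  0.01 ]
(-44, -45, 68) [-0.596 -0.012  0.357]
```

View pics/s3.png

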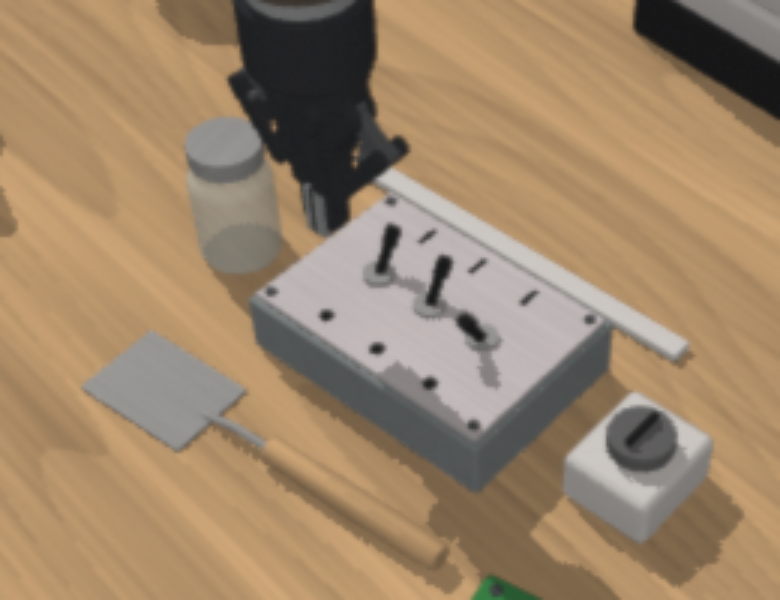

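The left lever (385,250) now leans parallel to the middle one, so it is on. Next is the right lever.

Call:
{"api": "send_rows", "payload": {
  "fingers": [1,1,1,1,1],
  "translation": [
    [-0.25,-0.02,0],
    [-0.5,-0.02,0],
    [-0.6,-0.02,0],
    [-0.6,-0.02,0],
    [-0.6,-0.02,0.2]
  ],
  "twist": [
    [0,0,0],
    [0,0,0],
    [0,0,0],
    [0,0,0],
    [0,0,0]
  ]
}}

```text
t: 3.33
eef_pos: [0.4643, -0.017, 0.0965]
tcp_rot: [0.662, 0.749, 0.004, 0.005]
ft_force: [1.1, 0.4, -0.0]
finger_gap: 0.0
```

```bash
python3 -c "
from h import *
st([(-44,-45,68),(-10,-45,68)])"
```

```text
t 3.3333 bank mm [-36.9 -47.2  96.5] yaw err -0.16 tilt [ 0.014 -0.    -1.   ] F [ 1.15  0.43 -0.04] gap 0.0
(-44, -45, 68) [ 0.015 -0.05   0.189]
(-10, -45, 68) [0.016 0.177 0.192]
```

Call:
{"api": "send_rows", "payload": {
  "fingers": [1,1,1,1],
  "translation": [
    [0,-0.03,0],
    [0,-0.03,0.1],
    [0,-0.03,0.18],
    [0,-0.03,0.18]
  ],
  "twist": [
    [0,0,0],
    [0,0,0],
    [0,0,0],
    [0,0,0]
  ]
}}

```text
t: 3.67
eef_pos: [0.4519, -0.0159, 0.0633]
tcp_rot: [0.661, 0.75, -0.001, -0.002]
ft_force: [-0.1, 0.1, -0.0]
finger_gap: -0.0001
```

```bash
python3 -c "
from h import *
st([(-44,-45,68),(-11,-45,68)])"
```

```text
t 3.6667 bank mm [-49.  -44.5  63.3] yaw err 0.04 tilt [-0.004  0.    -1.   ] F [-0.11  0.05 -0.02] gap -0.0001
(-44, -45, 68) [-0.003  0.033 -0.032]
(-11, -45, 68) [-0.003  0.253 -0.032]
```

Call:
{"api": "send_rows", "payload": {
  "fingers": [1,1,1,1,1],
  "translation": [
    [0,0.06,-0.03],
    [0,0.12,-0.03],
    [0,0.18,-0.03],
    [0,0.25,-0.03],
    [0,0.25,-0.03]
  ],
  "twist": [
    [0,0,0],
    [0,0,0],
    [0,0,0],
    [0,0,0],
    [0,0,0]
  ]
}}

```text
t: 4.08
eef_pos: [0.494, -0.0114, 0.0702]
tcp_rot: [0.661, 0.75, 0.001, 0.001]
ft_force: [0.7, -0.1, 0.1]
finger_gap: 0.0001
```

Call:
{"api": "send_rows", "payload": {
  "fingers": [1,1,1,1,1],
  "translation": [
    [0,0,0],
    [0,-0.1,0],
    [0,-0.22,0],
    [0,-0.22,-0.2],
    [0,-0.22,-0.4]
  ],
  "twist": [
    [0,0,0],
    [0,0,0],
    [0,0,0],
    [0,0,0],
    [0,0,0]
  ]
}}

```text
t: 4.5
eef_pos: [0.4535, -0.0159, 0.1276]
tcp_rot: [0.661, 0.75, -0.003, -0.003]
ft_force: [1.6, -0.2, -0.5]
finger_gap: 0.0
```

Call:
{"api": "send_rows", "payload": {
  "fingers": [1,1],
  "translation": [
    [0,0,0],
    [0,0,0]
  ],
  "twist": [
    [0,0,0],
    [0,0,0]
  ]
}}

```text
t: 4.67
eef_pos: [0.4596, -0.016, 0.1313]
tcp_rot: [0.661, 0.75, 0.002, 0.002]
ft_force: [0.7, -0.9, -0.3]
finger_gap: -0.0001
```

```bash
python3 -c "
from h import *
from bench import camera
import cv2
st([(46,0,125),(46,0,68)])
a=camera('side')[80:280,150:410,::-1]
cv2.imwrite('pics/s4.png',cv2.resize(a,None,fx=3,fy=3))"
```

```text
t 4.6667 bank mm [-41.5 -45.7 131.3] yaw err -0.02 tilt [ 0.005 -0.    -1.   ] F [ 0.7  -0.91 -0.3 ] gap -0.0001
(46, 0, 125) [0.305 0.583 0.044]
(46, 0, 68) [0.305 0.581 0.424]
```

View pics/s4.png

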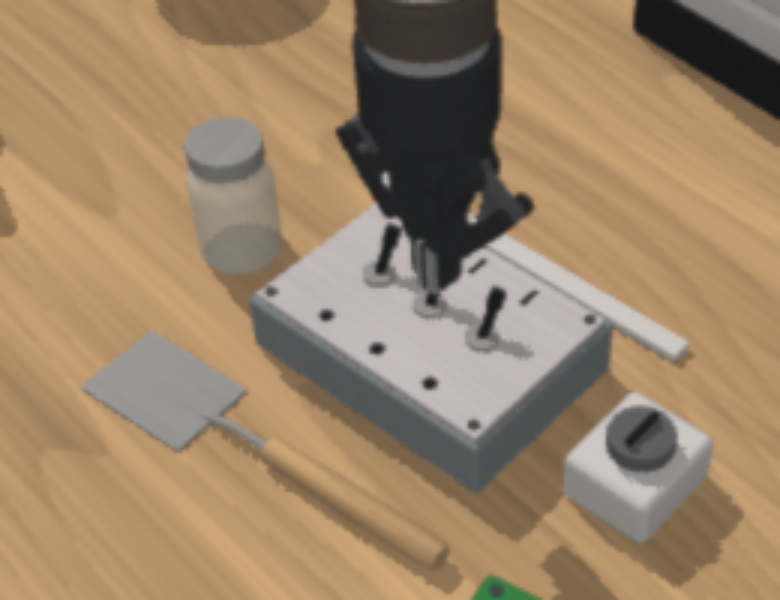

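The right lever (490,315) is on. Now over the top to the far side of the middle lever.

Call:
{"api": "send_rows", "payload": {
  "fingers": [1,1,1,1,1],
  "translation": [
    [0.1,0.2,0],
    [0.2,0.4,0],
    [0.3,0.56,0],
    [0.3,0.58,0],
    [0.3,0.58,0]
  ],
  "twist": [
    [0,0,0],
    [0,0,0],
    [0,0,0],
    [0,0,0],
    [0,0,0]
  ]
}}

```text
t: 5.13
eef_pos: [0.5389, 0.0404, 0.1274]
tcp_rot: [0.661, 0.751, -0.001, -0.001]
ft_force: [-0.2, 1.1, 0.5]
finger_gap: 0.0001
```

Call:
{"api": "send_rows", "payload": {
  "fingers": [1,1],
  "translation": [
    [0,0,0],
    [0,0,0]
  ],
  "twist": [
    [0,0,0],
    [0,0,0]
  ]
}}

```text
t: 5.3
eef_pos: [0.5372, 0.039, 0.1283]
tcp_rot: [0.661, 0.75, -0.001, -0.001]
ft_force: [-0.3, 0.5, 0.1]
finger_gap: -0.0
```

```bash
python3 -c "
from h import *
st([(46,0,68)])"
```

```text
t 5.3 bank mm [ 42.5  -0.9 128.3] yaw err -0.05 tilt [-0.003 -0.    -1.   ] F [-0.25  0.51  0.06] gap -0.0
(46, 0, 68) [0.006 0.025 0.402]
```

Call:
{"api": "send_rows", "payload": {
  "fingers": [1,1,1,1,1],
  "translation": [
    [0,0.03,0],
    [0,0.03,0.15],
    [0,0.03,0.3],
    [0,0.03,0.39],
    [0,0.03,0.39]
  ],
  "twist": [
    [0,0,0],
    [0,0,0],
    [0,0,0],
    [0,0,0],
    [0,0,0]
  ]
}}

```text
t: 5.72
eef_pos: [0.5404, 0.0393, 0.0678]
tcp_rot: [0.662, 0.75, -0.002, -0.002]
ft_force: [-0.5, 0.4, -1.9]
finger_gap: 0.0001
```

```bash
python3 -c "
from h import *
st([(11,0,68)])"
```

```text
t 5.7167 bank mm [45.6 -0.9 67.8] yaw err -0.07 tilt [-0.006 -0.001 -1.   ] F [-0.45  0.45 -1.87] gap 0.0001
(11, 0, 68) [ 0.006 -0.231  0.   ]
```

Call:
{"api": "send_rows", "payload": {
  "fingers": [1,1,1,1,1],
  "translation": [
    [0,-0.06,0],
    [0,-0.12,0],
    [0,-0.18,0],
    [0,-0.23,0],
    [0,-0.23,0]
  ],
  "twist": [
    [0,0,0],
    [0,0,0],
    [0,0,0],
    [0,0,0],
    [0,0,0]
  ]
}}

```text
t: 6.13
eef_pos: [0.5076, 0.0354, 0.0715]
tcp_rot: [0.661, 0.75, -0.0, -0.0]
ft_force: [-0.4, -0.2, 0.7]
finger_gap: -0.0001
```

Call:
{"api": "send_rows", "payload": {
  "fingers": [1,1,1,1,1],
  "translation": [
    [0,0,0],
    [0,0.1,0],
    [0,0.22,0],
    [0,0.22,-0.2],
    [0,0.22,-0.4]
  ],
  "twist": [
    [0,0,0],
    [0,0,0],
    [0,0,0],
    [0,0,0],
    [0,0,0]
  ]
}}

```text
t: 6.55
eef_pos: [0.541, 0.0399, 0.1289]
tcp_rot: [0.661, 0.75, -0.002, -0.002]
ft_force: [0.3, 0.7, 0.6]
finger_gap: -0.0002
```

Call:
{"api": "send_rows", "payload": {
  "fingers": [1,1,1,1,1],
  "translation": [
    [0,0,-0.2],
    [0,0,-0.4],
    [0,0,-0.6],
    [0,0,-0.6],
    [0,0,-0.6]
  ],
  "twist": [
    [0,0,0],
    [0,0,0],
    [0,0,0],
    [0,0,0],
    [0,0,0]
  ]
}}

```text
t: 6.97
eef_pos: [0.5437, 0.0401, 0.2232]
tcp_rot: [0.661, 0.75, 0.002, 0.002]
ft_force: [0.1, 0.5, -0.6]
finger_gap: -0.0002
```

```bash
python3 -c "
from h import *
from bench import camera
import cv2
st()
a=camera('side')[80:280,150:410,::-1]
cv2.imwrite('pics/s5.png',cv2.resize(a,None,fx=3,fy=3))
cv2.imwrite('pics/t5.png',camera('top')[:,:,::-1])"
```

```text
t 6.9667 bank mm [ 49.   -0.6 223.2] yaw err -0.01 tilt [ 0.006  0.    -1.   ] F [ 0.12  0.49 -0.58] gap -0.0002
```

View pics/s5.png

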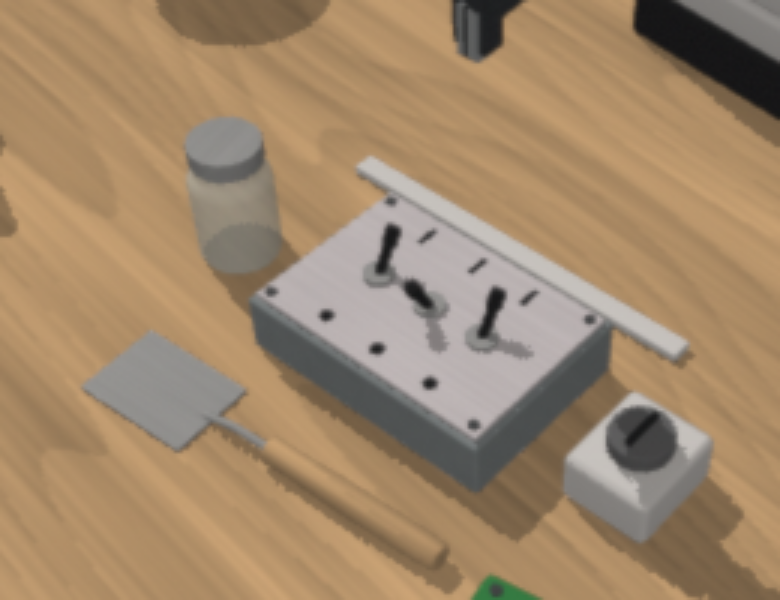

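View pics/t5.png

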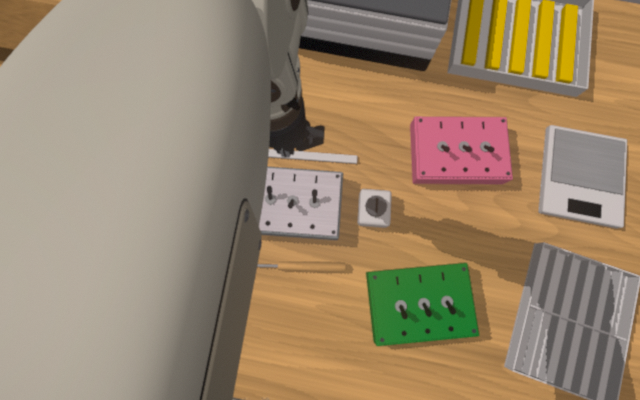

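Both views show left and right on, middle off, and the gripper well clear.

```bash
python3 -c "
from bench import job
print(job.close_job())"
```

```text
the job is handed in; nothing more can be done
None
```

The switch bank is set as asked: left and right levers lean fully away from the robot (on), and the middle lever leans towards it (off). All three started the wrong way. I pushed the outer two over and pulled the middle one back with the shut fingertips.

- **Lever positions:** after the last move, the side and top pictures both showed the levers in these positions. I judged this by eye, since the joint values cannot be read directly.
- **Gripper:** it was raised to about 0.22 m, with only a noise-level wrist force (under 1 N).
- **Time:** the clock stood at about 7 s of the 48 s allowed.
- **Force:** the largest force in any reading was about 5 N, as the left lever reached its stop. I saw nothing else disturbed, though the arm hid the left part of the last top picture.
- **Pose agreement:** the two cameras' estimates of the bank's position differed by about 1.5 mm, within the 2 mm calibration error.

No check failed. The hand-in reported no verdict.

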